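# Tip a sample plate out of its tray, change grip on the sloping rest, and rack it

## Robot

A 7-joint arm with a two-finger parallel gripper is mounted at the origin on a cart in front of the work surface, level with it; the furniture and walls round the work are solid. World frame = base frame: x ahead of the robot, y to its left, z up, the work surface at z = 0. Lengths are in m, angles in rad, forces in N, time in s.
With the tool pointing down it reaches from about 0.425 to 0.925 m from the base axis. Payload 6.8 kg.
Tool frame: the origin (TCP) lies at the very end of the fingers, on their centre line; the grasp point (between the pads) lies 19 mm behind it; z points along the fingers, y is the line along which they close (so a half turn about z gives the same grasp; the last joint's range is limited). The gripper opens to 85 mm and grips with 20 to 120 N. Pads are 22 mm wide; open, the fingers measure 114 mm over their backs; the gripper's body (76 mm by 85 mm) begins 54 mm behind the grasp point. The pads swing forward as they close: fully open they stand 13 mm farther back than shut.
Start: joints at [-1.382, 0.477, 0.022, 1.555, -0.011, 1.109, -0.083], TCP at [0.197, 0.646, 0.231] pointing down, gripper open.
Joint ranges: [-2.96, 2.96], [-0.34, 2.1], [-1.41, 1.46], [0.24, 2.44], [-1.37, 4.51], [0.17, 1.92], [-2.96, 2.96]. Speed limits (rad/s): [2.39, 2.39, 3.14, 3.14, 3.14, 3.14, 3.14].

## Interface

Orientations are given as a unit quaternion [w, x, y, z].
In Python, from station import bot gives the robot as it stands.
- The arm moves only by the tool jog_arm, never from a script. Its argument "motion" is a list of rows, each a list of 7 numbers: the turn, a rotation vector about the tool's x, y, z in rad, then the shift along the tool's x, y, z in mm, then the finger opening in mm, from 0 to 85.4. A call has 1 to 10 rows; each row is the pose to reach, as a shift and turn from the pose commanded when the call began, along the tool's axes at that moment; what a row does not reach only later rows make up. A row lasts 1/8 s, in which the tool goes at most 62.5 mm and 10.7 degrees, less where a joint would pass 70% of its speed; a pose out of reach is approached as far as the arm can. A call with a gripper value outside its range is refused whole. The fingers move at their own pace and stop on an object; "grip_force" is the grip in N (left out, the last holds). Time passes only in rows, so rows that repeat a pose let the fingers close. It gives the time, the measured TCP pose, the force, the opening and the grip force at its end, in the units of the state.
- bot.get_obs(): the state, without advancing time (a new reading comes with each control period).
- bot.read_camera(name): name is "scene" or "top" or "wrist"; returns a dict with "pixels" (384x512x3 uint8, red, green, blue), "camera_matrix" (3x3 intrinsics, pixels), "T" (4x4, takes a point from camera to world coordinates); the wrist camera has in their place "tool_from_camera" (4x4, takes a point from camera to tool coordinates, whose origin is the TCP and whose axes are the flange's). Camera axes: x right, y down, z forward; pixel columns grow to the right and rows downward; lengths in m; the calibration is good to about 2 mm. The wrist camera is an equidistant fisheye: a pixel r from the principal point sees the ray r / f radians off the axis. A picture is of the moment at which its call begins: read the wrist's pose just before it. There is no depth.
- bot.hand_in(): hands the job in; it is judged then, once.
Trained networks look in a picture, given as the dict that the camera call returned (one of the last four; its "shot" number tells which), for a name from the list of things; names that differ only in an ending like _2 or _b are one class to them, and where a whole thing is asked for, a point or a joint stands for the part that bears it (a point fixed in the world has none). Each returns a list of dicts, best first, with "score" (0 to 1); they miss things now and then, are a little off and sometimes report something else, mostly with a low value. They report only what shows in the picture. A call takes as long as a camera call.
- bot.spot_in(thing, picture): "xy" ([column, row] in pixels, amid what is visible of it).
- bot.tip_of(thing, picture): "xy" ([column, row] in pixels: a listed point, or the origin of a listed thing).
The state is a dict: "t": time; "q": joint angles; "joint_vel": joint speeds; "joint_torque": joint torques, N m; "eef_pos": TCP position; "tool_rot": TCP orientation; "contact_force": force on the tool from outside, world axes, zero at the start; "torque": the same for the moment, N m; "gripper_width": opening from 0.0 (shut) to 1.0 (fully open); "grasp_force": force on a finger pad.
Only numpy, scipy, OpenCV 4.12 (cv2) and the standard library are available. Lean on these libraries where they do the work, as an engineer would, in place of code of your own. Each camera call takes 0.05 s, during which the arm holds its last target. There are 200 camera calls.

## Task

The paint sample plate lies sunk in its grey tray: press down its black-banded end so that it tips up fully, then lift it out by its raised end and set it on the sloping wooden rest, black end down on the ledge, and let it go there. Take it again by the faces of its upper end and lower it upright, black end down, right to the bottom of the empty middle slot of the grey drying rack before you let go. Leave the yellow cup, teal jar, red-lidded jar and blue bottle where they are.

Things in the scene. Friction and masses are not known exactly. Their poses are not given: they have to be found in the camera images.
- plate: Stiff aluminium sample plate, 150 x 62 x 5 mm, 0.08 to 0.17 kg; painted face: four colour patches and a black band at one end. Origin: centre of the underside. x along its length from the black end (x = -75 mm) to the bare end (+75 mm), y across its width, z out of the painted face. At the start it lies painted face up, its top flush with the tray's rim.
- plate_foot (a point): Middle of the lower (underside) edge of the plate's black-banded end: (-75, 0, 0) mm in the plate's frame.
- plate_top (a point): Middle of the underside edge of the plate's bare end: (75, 0, 0) mm in the plate's frame.
- tray: Fixed grey tray, 86 mm wide, rim 42 mm high. Origin on the desk under the plate's centre, x as the plate's (black end towards the robot). Side walls, 69 mm apart inside, and a far wall leave 2.5 to 3.5 mm round the plate, too narrow for fingers; open at the black end. The plate lies on a rocking bed (lip 3 mm at the black end) with its pivot along y at x = -25, z = 33 mm.
- rocker (a joint): Rocking bed: 0 flat, positive = black end down, bare end raised; hard stop at 0.524 rad (30 degrees). A stiff friction hinge (0.14 N m: 4 to 5 N on the black end) holds it where it is left. At the stop the black end is about 25 mm lower, between the side walls, and the underside of the bare end 86 mm over the desk, well above the rim, where its long edges can be gripped.
- easel: Fixed wooden sloping rest, base 115 x 76 mm. Origin on the desk under its centre. Its board (54 wide, 80 mm long) leans at 68 degrees from level, rising towards +x, face to -x (it looks roughly to the robot). At its foot a ledge square to it, with a lip 6 mm high that leaves a 9 mm channel. A plate on it overhangs the board's top by 70 mm: both faces of that end are free.
- easel_ledge (a point): Foot of the slope, where board and ledge meet: (-30, 0, 24) mm in the rest's frame; point plate_foot belongs here.
- easel_top (a point): Point 150 mm up the slope from easel_ledge: (26, 0, 163) mm in the rest's frame; point plate_top comes here.
- rack: Fixed grey drying rack, base 124 x 88 x 6 mm. Origin on the desk under its centre. The empty middle slot runs along y: 10 mm wide (x), 74 mm long (y), walls 47 mm high with a flared mouth up to 60 mm high, 26 mm wide. 45 mm to either side (x) stands a fixed finished plate, its top 96 mm over the desk.
- rack_slot (a point): Centre of the middle slot's floor, 6 mm over the desk: (0, 0, 6) mm in the rack's frame. Its y axis (the rack's) is the slot's length.
- cup_yellow: Loose yellow palette cup, 46 mm across, 28 mm high; a bystander.
- jar_teal: Loose teal paint jar with an ochre lid, 50 mm across, 58 mm high; a bystander.
- jar_redlid: Loose clear jar with a red lid, 50 mm across, 66 mm high; a bystander.
- bottle_blue: Loose blue paint bottle with a black cap, 30 mm across, 58 mm high; a bystander.

How it is judged:
By the outcome, as a careful person would: the job done as asked, in the order asked, and still so for the second after the job is handed in, with the robot touching nothing.
It also fails if it takes over 64 s, if anything falls off the work surface, if the arm or the gripper's body presses on something with over 40 N, if the wrist force passes 120 N, or if a joint passes its speed limit or range.

## Working session

There is one attempt and no reset: what is moved stays moved. The work goes in short steps, Python scripts to look and compute and a tool call to move; the robot and the scene stay as the last step left them, time stands still between calls to the robot, and variables do not carry over. Pictures are saved under pics/ and viewed, at most 10 in all, crops included, and the job is handed in when it is done.

Besides the shell and the picture viewer there is one more tool, called after "Emit:" as name([rows], argument=value, ...), one row to a line, values as JSON. jog_arm: Moves the arm, as the interface text tells. Its arguments: {"type":"object","properties":{"motion":{"type":"array"},"grip_force":{"type":"number"}},"required":["motion"]}

```bash
ls; mkdir -p pics
cat > h.py <<'E'
import numpy as np, cv2
from station import bot
from scipy.spatial.transform import Rotation as R
def ray(p,uv):
    K=p["camera_matrix"];T=p["T"]
    d=np.linalg.inv(K)@np.array([uv[0],uv[1],1.]);d=T[:3,:3]@d
    return T[:3,3],d/np.linalg.norm(d)
def atz(p,uv,z):
    o,d=ray(p,uv);return o+d*(z-o[2])/d[2]
def tri(rs):
    A=np.zeros((3,3));b=np.zeros(3)
    for o,d in rs:
        M=np.eye(3)-np.outer(d,d);A+=M;b+=M@o
    x=np.linalg.solve(A,b);return x,[np.linalg.norm((np.eye(3)-np.outer(d,d))@(x-o)) for o,d in rs]
def save(p,n): cv2.imwrite("pics/"+n,cv2.cvtColor(np.asarray(p["pixels"]),cv2.COLOR_RGB2BGR))
E
python3 - <<'E'
from h import *
np.set_printoptions(precision=4,suppress=True)
s=bot.get_obs();print(s)
ps={c:bot.read_camera(c) for c in("scene","top")}
for c in ps: save(ps[c],c+"0.png");print(c,ps[c]["T"],ps[c]["camera_matrix"][0])
for th in["plate_foot","plate_top","plate","tray","easel","easel_ledge","easel_top","rack","rack_slot","cup_yellow","jar_teal","jar_redlid","bottle_blue"]:
    rs=[]
    for c in ps:
        r=bot.tip_of(th,ps[c])
        if r: print(th,c,np.round(r[0]["xy"],1),round(r[0]["score"],2),len(r));rs.append(ray(ps[c],r[0]["xy"]))
    if len(rs)==2: print("   ",*tri(rs))
E
python3 -c "
import cv2,numpy as np
a=cv2.imread('pics/scene0.png');b=cv2.imread('pics/top0.png')"
```

```text
pics
{'t': 0.0, 'q': array([-1.3821,  0.4778,  0.0223,  1.5564, -0.0115,  1.1093, -0.0831]), 'joint_vel': array([-0.0005, -0.002 , -0.0004,  0.001 , -0.0004,  0.001 ,  0.0006]), 'joint_torque': array([ -0.0005, -59.6442,   1.6078, -28.1197,   0.0125,   0.0093,
        -0.    ]), 'eef_pos': array([0.1973, 0.6449, 0.2303]), 'tool_rot': array([-0.0001,  0.1478,  0.989 , -0.0009]), 'contact_force': array([-0.5343, -0.3052,  0.6184]), 'torque': array([ 0.0118, -0.0234, -0.0026]), 'grasp_force': 0.0, 'gripper_width': 1.000398432959966}
scene [[ 0.5353 -0.4683  0.703  -0.1144]
 [-0.8445 -0.3154  0.4329 -0.4002]
 [ 0.019  -0.8254 -0.5643  0.6908]
 [ 0.      0.      0.      1.    ]] [450.0439   0.     250.5258]
top [[-0.0162 -0.9846  0.1743  0.3758]
 [-0.9999  0.0166  0.0009  0.034 ]
 [-0.0037 -0.1742 -0.9847  1.1008]
 [ 0.      0.      0.      1.    ]] [371.3035   0.     260.7899]
plate_foot scene [222.4 263.8] 0.9 1
plate_foot top [273.9 235.4] 0.88 1
    [ 0.4297 -0.0007  0.0421] [np.float64(0.0008862799147562831), np.float64(0.0008862799147563118)]
plate_top scene [261.8 230.2] 0.65 1
pla
[... 1149 characters left out ...]
719482734419)]
cup_yellow scene [182.  256.5] 0.83 4
cup_yellow top [238.7 231.8] 0.69 1
    [0.439  0.1071 0.0007] [np.float64(0.006615120430855808), np.float64(0.006615120430855801)]
jar_teal scene [246.4 199. ] 0.71 2
jar_teal top [236.6 152. ] 0.57 1
    [0.685  0.1055 0.0103] [np.float64(0.0013868631782177857), np.float64(0.0013868631782178985)]
jar_redlid scene [293.8 222.9] 0.9 3
jar_redlid top [283.7 156.7] 0.8 1
    [ 0.6703 -0.0391  0.0051] [np.float64(0.0032719285540648503), np.float64(0.003271928554064879)]
bottle_blue scene [172.7 192.3] 0.66 2
bottle_blue top [173.4 175.2] 0.7 1
    [ 0.6201  0.2998 -0.0064] [np.float64(0.0014965381336322322), np.float64(0.0014965381336322701)]
```

View pics/scene0.png

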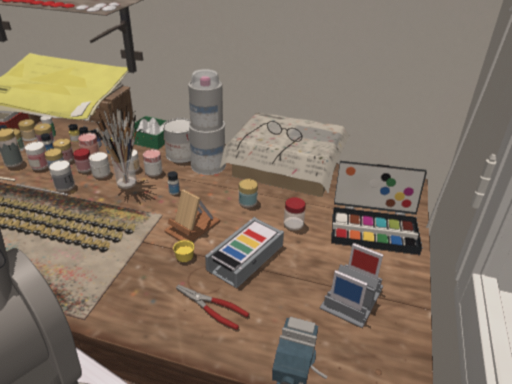

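View pics/top0.png

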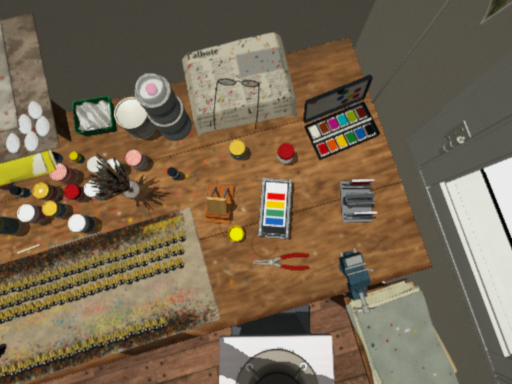

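The scene view shows the tray at about (245,252), the easel at (193,213) and the rack at (355,290). The top view shows them at (275,208), (218,203) and (357,200). The network points match both pictures.

```bash
cat >> h.py <<'E'
np.set_printoptions(precision=4,suppress=True)
def pose():
    s=bot.get_obs();q=s["tool_rot"];return np.array(s["eef_pos"]),R.from_quat([q[1],q[2],q[3],q[0]]),s
def frame(z,y):
    z=np.array(z,float);z/=np.linalg.norm(z);y=np.array(y,float);y-=z*(y@z);y/=np.linalg.norm(y)
    return R.from_matrix(np.column_stack([np.cross(y,z),y,z]))
def row(tp,tr,p=None,r=None):
    if p is None: p,r,_=pose()
    v=(r.inv()*tr).as_rotvec();d=r.inv().apply(np.array(tp)-p)*1000
    n=max(np.linalg.norm(d)/62.5,np.degrees(np.linalg.norm(v))/10.7)
    print("row",np.round(v,3).tolist(),np.round(d,1).tolist(),"rows>=%.1f"%n)
def wray(p,uv,tp,tr):
    K=p["camera_matrix"];m=np.array([(uv[0]-K[0,2])/K[0,0],(uv[1]-K[1,2])/K[1,1]]);th=np.linalg.norm(m)
    d=np.r_[m/th*np.sin(th),np.cos(th)] if th>1e-9 else np.array([0,0,1.])
    T=p["tool_from_camera"];d=tr.apply(T[:3,:3]@d);return tp+tr.apply(T[:3,3]),d
E
python3 - <<'E'
from h import *
p,r,s=pose()
print(r.as_matrix())
t=np.radians(-2);y=[-np.sin(t),np.cos(t),0]
row([.44,.3,.3],frame([0,0,-1],y));row([.45,.0,.3],frame([0,0,-1],y))
im=cv2.imread("pics/top0.png")[160:240,200:385];cv2.imwrite("pics/crop.png",cv2.resize(im,None,fx=4.3,fy=4.3,interpolation=cv2.INTER_CUBIC))
E
```

```text
[[-0.9563  0.2925  0.    ]
 [ 0.2925  0.9563  0.    ]
 [-0.      0.     -1.    ]]
row [0.0, 0.0, -0.262] [-333.0, -259.4, -68.7] rows>=6.8
row [0.0, 0.0, -0.262] [-430.3, -543.4, -68.7] rows>=11.1
```

View pics/crop.png

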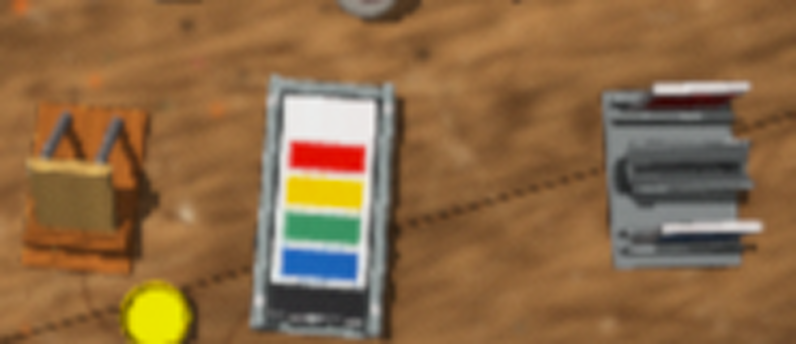

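The crop shows the easel base edges at (38,105)-(22,265), turned about -5°. The tray's left edge is (270,80)-(252,325), also about -5°. The rack's left edge is (605,92)-(617,265), about +3°. I'll move in for a closer wrist view.

Emit:
jog_arm([
  [0, 0, -0.15, -170, -130, -69, 0],
  [0, 0, -0.26, -333, -259, -69, 0],
  [0, 0, -0.26, -333, -259, -69, 0],
  [0, 0, -0.26, -333, -259, -69, 0],
  [0, 0, -0.26, -333, -259, -69, 0],
  [0, 0, -0.26, -333, -259, -69, 0],
  [0, 0, -0.26, -333, -259, -69, 0],
  [0, 0, -0.26, -380, -400, -69, 0],
  [0, 0, -0.26, -430, -543, -69, 0],
  [0, 0, -0.26, -430, -543, -69, 0],
])

```text
t: 2.65
eef_pos: [0.4459, 0.111, 0.3006]
tool_rot: [0.0, 0.018, 1.0, 0.0]
contact_force: [0.8, -0.5, 0.1]
gripper_width: 0.006
grasp_force: 0.0
```

Emit:
jog_arm([
  [0, 0, 0, 0, 0, 0, 0],
  [0, 0, 0, 0, 0, 0, 0],
])

```text
t: 2.9
eef_pos: [0.446, 0.1136, 0.3006]
tool_rot: [0.0, 0.018, 1.0, 0.0]
contact_force: [0.5, 0.3, 0.5]
gripper_width: 0.001
grasp_force: 0.0
```

Run:
```python
from h import *
tp,tr,s=pose();print(tp,tr.as_matrix(),s["t"])
w=bot.read_camera("wrist");save(w,"w1.png");print(w["camera_matrix"],w["tool_from_camera"])
for th,z in [("plate_foot",.037),("plate_top",.037),("plate",.037),("tray",0),("easel",0),("easel_ledge",.024),("easel_top",.163),("rack",0),("rack_slot",.006)]:
    for d in bot.tip_of(th,w)[:1]:
        o,v=wray(w,d["xy"],tp,tr);print(th,np.round(d["xy"],1),round(d["score"],2),o+v*(z-o[2])/v[2])
```

```text
[0.446  0.1136 0.3006] [[-0.9993  0.0369  0.0005]
 [ 0.0369  0.9993  0.0009]
 [-0.0005  0.0009 -1.    ]] 2.9
[[297.3186   0.     251.1808]
 [  0.     297.3186 192.2436]
 [  0.       0.       1.    ]] [[-0.0001 -0.9624 -0.2716  0.0686]
 [ 1.      0.0001 -0.0008 -0.0006]
 [ 0.0008 -0.2716  0.9624 -0.1435]
 [ 0.      0.      0.      1.    ]]
plate_foot [173.5 154.5] 0.59 [0.4329 0.0036 0.037 ]
plate_top [172.6 248.4] 0.68 [ 0.5788 -0.0148  0.037 ]
plate [169.3 203.6] 0.59 [ 0.5052 -0.0103  0.037 ]
easel [279.8 207.9] 0.77 [0.5301 0.1551 0.    ]
easel_ledge [282.  188.7] 0.9 [0.4922 0.1565 0.024 ]
rack [ 56.3 213.3] 0.73 [ 0.5301 -0.2545  0.    ]
rack_slot [ 55.6 208.2] 0.79 [ 0.5182 -0.2485  0.006 ]
```

View pics/w1.png

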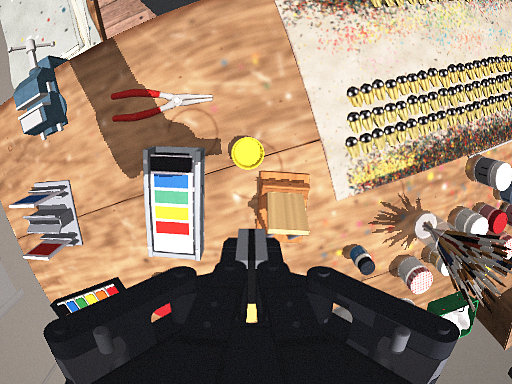

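The wrist view shows the plate with its black end up in the image at (172,162), the easel ledge at (283,185) and the rack slot at (52,215). Next I go over the black end and press.

Run:
```python
from h import *
t=np.radians(-6);f=frame([0,0,-1],[-np.sin(t),np.cos(t),0])
row([.436,.002,.3],f);row([.436,.002,.06],f);row([.436,.002,.02],f)
```

```text
row [-0.0, -0.0, 0.068] [5.9, -111.6, 0.2] rows>=1.8
row [-0.0, -0.0, 0.068] [5.8, -111.6, 240.2] rows>=4.2
row [-0.0, -0.0, 0.068] [5.8, -111.6, 280.2] rows>=4.8
```

Emit:
jog_arm([
  [0, 0, 0.034, 3, -56, 20, 0],
  [0, 0, 0.068, 6, -112, 60, 0],
  [0, 0, 0.068, 6, -112, 120, 0],
  [0, 0, 0.068, 6, -112, 180, 0],
  [0, 0, 0.068, 6, -112, 225, 0],
  [0, 0, 0.068, 6, -112, 240, 0],
  [0, 0, 0.068, 6, -112, 240, 0],
  [0, 0, 0.068, 6, -112, 240, 0],
])

```text
t: 4.4
eef_pos: [0.4373, 0.0015, 0.0618]
tool_rot: [0.001, 0.052, 0.999, 0.0]
contact_force: [-0.3, -0.3, -0.1]
gripper_width: -0.006
grasp_force: 0.0
```

Emit:
jog_arm([
  [0, 0, 0, 0, 0, 5, 0],
  [0, 0, 0, 0, 0, 10, 0],
  [0, 0, 0, 0, 0, 15, 0],
  [0, 0, 0, 0, 0, 20, 0],
  [0, 0, 0, 0, 0, 24, 0],
  [0, 0, 0, 0, 0, 28, 0],
  [0, 0, 0, 0, 0, 30, 0],
  [0, 0, 0, 0, 0, 30, 0],
])

```text
t: 5.4
eef_pos: [0.4351, 0.0014, 0.03]
tool_rot: [-0.001, 0.052, 0.999, -0.0]
contact_force: [-1.1, -0.1, 1.6]
gripper_width: 0.001
grasp_force: 0.8
```

Emit:
jog_arm([
  [0, 0, 0, 0, 0, 2, 0],
  [0, 0, 0, 0, 0, 4, 0],
  [0, 0, 0, 0, 0, 6, 0],
  [0, 0, 0, 0, 0, 8, 0],
  [0, 0, 0, 0, 0, 8, 0],
])

```text
t: 6.02
eef_pos: [0.4364, 0.0013, 0.0223]
tool_rot: [0.001, 0.052, 0.999, -0.0]
contact_force: [-0.1, -0.1, 2.2]
gripper_width: -0.001
grasp_force: 0.8
```

Emit:
jog_arm([
  [0, 0, 0, 0, 0, 1, 0],
  [0, 0, 0, 0, 0, 2, 0],
  [0, 0, 0, 0, 0, 3, 0],
  [0, 0, 0, 0, 0, 3, 0],
])

```text
t: 6.52
eef_pos: [0.4369, 0.0013, 0.0206]
tool_rot: [0.001, 0.053, 0.999, 0.0]
contact_force: [-4.3, 0.1, 24.7]
gripper_width: 0.003
grasp_force: 12.0
```

Run:
```python
from h import *
print(pose()[2]["contact_force"])
p=bot.read_camera("scene")
im=cv2.cvtColor(p["pixels"],cv2.COLOR_RGB2BGR)[160:320,150:350];cv2.imwrite("pics/s2.png",cv2.resize(im,None,fx=3,fy=3,interpolation=cv2.INTER_CUBIC))
```

```text
[-4.261   0.1297 24.6558]
```

View pics/s2.png

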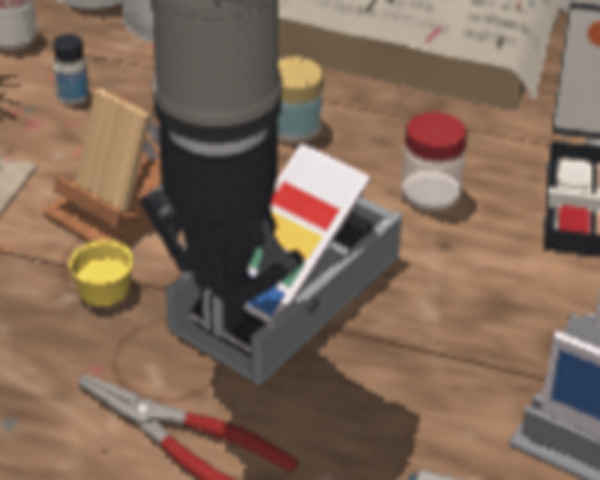

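The scene crop shows the plate tipped up, with its bare end at (335,165), and the force rose to 25 N at the stop. Next I retract and look at the raised end.

Emit:
jog_arm([
  [0, 0, 0, 0, 0, -40, 0],
  [0, 0, 0, 0, 0, -100, 0],
  [0, 0, 0, -10, 0, -150, 40],
  [0, 0, 0, -50, 0, -180, 85],
  [0, 0, 0, -90, 8, -180, 85],
  [0, 0, 0, -90, 8, -180, 85],
  [0, 0, 0, -90, 8, -180, 85],
  [0, 0, 0, -90, 8, -180, 85],
])

```text
t: 7.58
eef_pos: [0.5248, -0.0004, 0.1988]
tool_rot: [-0.001, 0.053, 0.999, -0.0]
contact_force: [0.4, 0.0, 0.0]
gripper_width: 0.994
grasp_force: 0.0
```

Run:
```python
from h import *
tp,tr,s=pose();print(tp,s["t"])
w=bot.read_camera("wrist");save(w,"w2.png")
for th,z in [("plate_foot",.013),("plate_top",.0865),("easel_ledge",.024),("easel_top",.163),("easel",0)]:
    for d in bot.tip_of(th,w)[:1]:
        o,v=wray(w,d["xy"],tp,tr);print(th,np.round(d["xy"],1),round(d["score"],2),o+v*(z-o[2])/v[2])
```

```text
[ 0.5248 -0.0004  0.1988] 7.575
plate_foot [246.3  91.4] 0.87 [0.4347 0.0029 0.013 ]
plate_top [244.2 234.1] 0.92 [ 0.568  -0.0123  0.0865]
easel_ledge [388.6 132.1] 0.59 [0.4909 0.1606 0.024 ]
easel [380.5 160.1] 0.55 [0.5279 0.1599 0.    ]
```

View pics/w2.png

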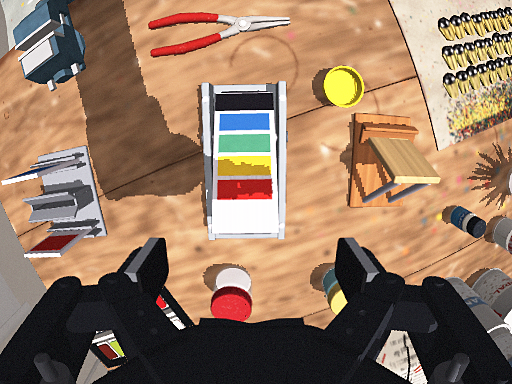

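The wrist view shows the plate's bare end at (244,234), the black end at (246,95) and the easel at (390,160). Before grasping I'll take close looks at the rack and easel for their yaw.

Emit:
jog_arm([
  [0, 0, 0, 20, -60, -50, 85],
  [0, 0, 0, 40, -120, -60, 85],
  [0, 0, 0, 60, -180, -60, 85],
  [0, 0, 0, 70, -245, -60, 85],
  [0, 0, 0, 70, -245, -60, 85],
  [0, 0, 0, 70, -245, -60, 85],
  [0, 0, 0, 70, -245, -60, 85],
])

```text
t: 8.75
eef_pos: [0.4314, -0.2352, 0.2591]
tool_rot: [-0.0, 0.052, 0.999, 0.0]
contact_force: [0.2, 0.1, -0.2]
gripper_width: 0.995
grasp_force: 0.0
```

Run:
```python
from h import *
tp,tr,s=pose();print(tp,s["t"])
w=bot.read_camera("wrist");save(w,"w3.png");np.savez("w3.npz",tp=tp,q=tr.as_quat())
for th,z in [("rack",0),("rack_slot",.006)]:
    for d in bot.tip_of(th,w)[:1]:
        o,v=wray(w,d["xy"],tp,tr);print(th,np.round(d["xy"],1),round(d["score"],2),o+v*(z-o[2])/v[2])
im=cv2.imread("pics/w3.png")[80:260,150:370];cv2.imwrite("pics/w3c.png",cv2.resize(im,None,fx=3.3,fy=3.3,interpolation=cv2.INTER_CUBIC))
```

```text
[ 0.4314 -0.2352  0.2591] 8.75
rack [248.9 225.9] 0.59 [ 0.5265 -0.2491  0.    ]
rack_slot [252.  228.6] 0.76 [ 0.5287 -0.2448  0.006 ]
```

View pics/w3c.png

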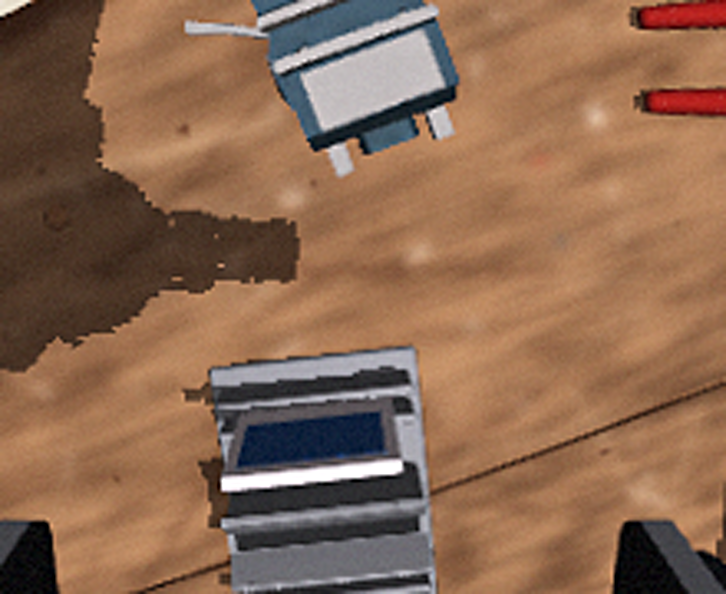

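Emit:
jog_arm([
  [0, 0, 0, 0, 60, -10, 85],
  [0, 0, 0, 0, 120, -10, 85],
  [0, 0, 0, 0, 180, -10, 85],
  [0, 0, 0, 0, 240, -10, 85],
  [0, 0, 0, 0, 300, -10, 85],
  [0, 0, 0, 0, 360, -10, 85],
  [0, 0, 0, 0, 405, -10, 85],
  [0, 0, 0, 0, 405, -10, 85],
  [0, 0, 0, 0, 405, -10, 85],
  [0, 0, 0, 0, 405, -10, 85],
])

```text
t: 10.15
eef_pos: [0.4732, 0.1651, 0.2693]
tool_rot: [-0.0, 0.053, 0.999, -0.0]
contact_force: [0.1, 1.0, -0.1]
gripper_width: 0.993
grasp_force: 0.0
```

Run:
```python
from h import *
tp,tr,s=pose();print(tp,s["t"])
w=bot.read_camera("wrist");save(w,"w4.png");np.savez("w4.npz",tp=tp,q=tr.as_quat())
for th,z in [("easel",0),("easel_ledge",.024),("easel_top",.163)]:
    for d in bot.tip_of(th,w)[:1]:
        o,v=wray(w,d["xy"],tp,tr);print(th,np.round(d["xy"],1),round(d["score"],2),o+v*(z-o[2])/v[2])
im=cv2.imread("pics/w4.png")[80:260,150:370];cv2.imwrite("pics/w4c.png",cv2.resize(im,None,fx=3.3,fy=3.3,interpolation=cv2.INTER_CUBIC))
```

```text
[0.4732 0.1651 0.2693] 10.15
easel [247.9 196. ] 0.91 [0.5258 0.1537 0.    ]
easel_ledge [248.3 176.1] 0.85 [0.4912 0.1583 0.024 ]
```

View pics/w4c.png

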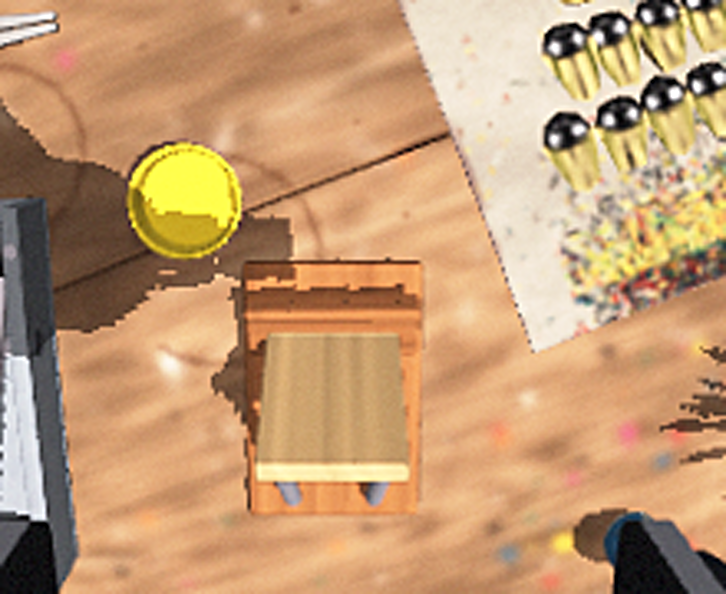

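The crops show the rack's near base edge at (212,370)-(413,347) and the easel base at (245,262)-(421,262)-(418,513)-(250,513), so the easel lines up with the tool. I'll turn these corners into poses.

Run:
```python
from h import *
K=None
w=bot.read_camera("wrist")
def pts(f,L,z):
    d=np.load(f);tp=d["tp"];tr=R.from_quat(d["q"])
    out=[]
    for (a,b),zz in zip(L,z):
        o,v=wray(w,(150+a/3.3,80+b/3.3),tp,tr);out.append((o+v*(zz-o[2])/v[2])[:2])
    return np.array(out)
r=pts("w3.npz",[(212,370),(413,347),(222,485),(402,466),(240,590),(437,590)],[.006,.006,.096,.096,.06,.06]);print(r)
for i in(0,2): d=r[i+1]-r[i];print("rack yaw",np.degrees(np.arctan2(-d[0],d[1])),np.linalg.norm(d),(r[i]+r[i+1])/2)
e=pts("w4.npz",[(245,262),(421,262),(421,513),(250,513),(268,335),(400,333),(257,463),(408,463),(246,320),(420,318)],[.012]*4+[.024]*2+[.1]*2+[.03]*2);print(e)
for i,j in((0,1),(3,2),(4,5),(6,7),(8,9)): d=e[j]-e[i];print("easel yaw",np.degrees(np.arctan2(-d[0],d[1])),np.linalg.norm(d),(e[i]+e[j])/2)
print(e[:4].mean(0))
t=np.radians(-6.5);f=frame([0,0,-1],[-np.sin(t),np.cos(t),0])
row([.554,-.0115,.14],f);row([.554,-.0115,.056],f)
```

```text
[[ 0.4689 -0.2915]
 [ 0.4677 -0.2064]
 [ 0.4853 -0.2796]
 [ 0.4846 -0.2184]
 [ 0.5452 -0.2851]
 [ 0.5533 -0.2075]]
rack yaw 0.8233372658155877 0.08512388570469488 [ 0.4683 -0.249 ]
rack yaw 0.6765780272050126 0.061173325190963544 [ 0.485 -0.249]
[[0.467  0.1277]
 [0.4748 0.2003]
 [0.5873 0.1911]
 [0.5792 0.1151]
 [0.4962 0.1346]
 [0.5011 0.1883]
 [0.5226 0.1325]
 [0.5281 0.1838]
 [0.4877 0.1272]
 [0.4942 0.1966]]
easel yaw -6.1026136603691254 0.07291723736935464 [0.4709 0.164 ]
easel yaw -6.090979360631122 0.07644112748864862 [0.5833 0.1531]
easel yaw -5.200346981976393 0.05389384058525208 [0.4986 0.1615]
easel yaw -6.079265553350743 0.05164508166526259 [0.5253 0.1582]
easel yaw -5.421302860732893 0.06975251112046785 [0.491  0.1619]
[0.5271 0.1585]
row [0.0, 0.0, 0.008] [-98.9, -167.8, 129.4] rows>=3.7
row [0.0, 0.0, 0.008] [-98.9, -167.8, 213.4] rows>=4.6
```

Emit:
jog_arm([
  [0, 0, 0, -30, -55, 10, 85],
  [0, 0, 0.008, -60, -110, 50, 85],
  [0, 0, 0.008, -99, -168, 90, 85],
  [0, 0, 0.008, -99, -168, 129, 85],
  [0, 0, 0.008, -99, -168, 129, 85],
  [0, 0, 0.008, -99, -168, 129, 85],
  [0, 0, 0.008, -99, -168, 129, 85],
])

```text
t: 11.28
eef_pos: [0.5552, -0.0096, 0.1422]
tool_rot: [0.002, 0.055, 0.998, 0.001]
contact_force: [-1.4, 0.2, 0.1]
gripper_width: 0.993
grasp_force: 0.0
```

Run:
```python
from h import *
tp,tr,s=pose();print(tp,s["t"])
w=bot.read_camera("wrist")
for th,z in [("plate_foot",.013),("plate_top",.0865)]:
    for d in bot.tip_of(th,w)[:1]:
        o,v=wray(w,d["xy"],tp,tr);print(th,np.round(d["xy"],1),round(d["score"],2),o+v*(z-o[2])/v[2])
t=np.radians(-6.5);f=frame([0,0,-1],[-np.sin(t),np.cos(t),0])
row([.554,-.0115,.056],f)
```

```text
[ 0.5552 -0.0096  0.1422] 11.275
plate_foot [250.   55.9] 0.57 [0.4371 0.0019 0.013 ]
plate_top [252.1 223.8] 0.93 [ 0.5666 -0.0109  0.0865]
row [0.001, 0.002, 0.002] [0.9, -1.6, 85.7] rows>=1.4
```

Emit:
jog_arm([
  [0, 0, 0, 1, -1, 40, 85],
  [0, 0, 0, 1, -1, 75, 85],
  [0, 0, 0, 1, -1, 86, 85],
  [0, 0, 0, 1, -1, 86, 85],
  [0, 0, 0, 1, -1, 86, 60],
  [0, 0, 0, 1, -1, 86, 50],
  [0, 0, 0, 1, -1, 86, 50],
  [0, 0, 0, 1, -1, 86, 50],
], grip_force=70)

```text
t: 12.42
eef_pos: [0.5548, -0.0119, 0.0554]
tool_rot: [0.002, 0.056, 0.998, 0.0]
contact_force: [2.5, 1.0, 5.8]
gripper_width: 0.706
grasp_force: 74.6
```

Emit:
jog_arm([
  [0, 0, 0, 0, 0, 0, 50],
  [0, 0, 0, 0, 0, 0, 50],
])

```text
t: 12.68
eef_pos: [0.5548, -0.0119, 0.0553]
tool_rot: [0.002, 0.056, 0.998, 0.0]
contact_force: [2.9, 0.8, 5.4]
gripper_width: 0.709
grasp_force: 74.6
```

Emit:
jog_arm([
  [0, 0, 0, 0, 0, -15, 50],
  [0, 0, 0, 0, 0, -40, 50],
  [0, 0, 0, 0, 0, -80, 50],
  [0, 0, 0, 0, 0, -120, 50],
  [0, 0, 0, 0, 0, -150, 50],
  [0, 0, 0, 0, 0, -150, 50],
  [0, 0, 0, 0, 0, -150, 50],
])

```text
t: 13.55
eef_pos: [0.5518, -0.012, 0.2033]
tool_rot: [-0.001, 0.056, 0.998, -0.0]
contact_force: [-0.2, -0.1, -1.7]
gripper_width: 0.707
grasp_force: 76.0
```

```bash
cat > pl.py <<'E'
from h import *
def see():
    tp,tr,s=pose();print(tp,s["t"],s["contact_force"],s["gripper_width"])
    ps={c:bot.read_camera(c) for c in("scene","top","wrist")}
    out={}
    for th in("plate_foot","plate_top"):
        rs=[]
        for c in ps:
            for d in bot.tip_of(th,ps[c])[:1]:
                if d["score"]<.4: continue
                rs.append(wray(ps[c],d["xy"],tp,tr) if c=="wrist" else ray(ps[c],d["xy"]));print(th,c,np.round(d["xy"],1),round(d["score"],2))
        if len(rs)>1: out[th]=tri(rs);print(th,*out[th])
    return tp,tr,out,ps
E
python3 - <<'E'
from pl import *
tp,tr,o,ps=see()
a=np.radians(-6.3);c=np.cos(np.radians(30))
top0=np.array([.567,-.0115,.0865])-np.array([.5548,-.0119,.0553])+tp
print("pred top",top0,"foot",top0-.15*np.array([c*np.cos(a),c*np.sin(a),.5]))
E
```

```text
[ 0.5518 -0.012   0.2033] 13.55 [-0.168  -0.1419 -1.6676] 0.7068594280010894
plate_foot scene [221.9 214. ] 0.77
plate_foot wrist [252.3  33.8] 0.82
plate_foot [0.436  0.0012 0.1659] [np.float64(0.0001510945655082443), np.float64(0.00015109456550831094)]
plate_top scene [264.1 159.8] 0.87
plate_top wrist [248.9 296.4] 0.62
plate_top [ 0.5657 -0.0142  0.2287] [np.float64(0.002404758959732275), np.float64(0.002404758959732346)]
pred top [ 0.564  -0.0116  0.2345] foot [0.4349 0.0027 0.1595]
```

```bash
cat > ez.py <<'E'
from h import *
ya=np.radians(-6);LED=np.array([.4975,.1612,.024])
def pframe(yaw,tilt):
    c,s=np.cos(tilt),np.sin(tilt);x=np.array([c*np.cos(yaw),c*np.sin(yaw),s]);y=np.array([-np.sin(yaw),np.cos(yaw),0])
    return R.from_matrix(np.column_stack([x,y,np.cross(x,y)]))
def target(top,Rp,tp,tr,up,off,tilt=68):
    "rows so that the foot comes `up` m up the slope and `off` m off the board"
    Rt=pframe(ya,np.radians(tilt));Rb=pframe(ya,np.radians(68))
    foot=top-Rp.apply([.15,0,0])
    ft=LED+Rb.apply([up,0,off])
    D=Rt*Rp.inv()
    return ft+D.apply(tp-foot),D*tr
E
python3 - <<'E'
from ez import *
tp,tr,s=pose()
top=np.array([.565,-.0125,.232]);Rp=pframe(np.radians(-6.5),np.radians(28))
np.savez("grip.npz",t=tr.inv().apply(top-tp),q=(tr.inv()*Rp).as_quat())
for up in(.04,):
    P,Q=target(top,Rp,tp,tr,up,.003);print(P,Q.as_matrix()[:,2]);row(P,Q);row(P+[-.03,-.06,.06],Q)
E
```

```text
[0.5742 0.1522 0.172 ] [ 0.6388 -0.0673 -0.7665]
row [-0.003, -0.698, -0.008] [-2.6, 165.6, 31.9] rows>=3.7
row [-0.003, -0.698, -0.008] [20.5, 102.6, -28.1] rows>=3.7
```

Emit:
jog_arm([
  [0, -0.17, 0, 5, 25, -20, 50],
  [0, -0.35, 0, 15, 50, -40, 50],
  [0, -0.52, 0, 20, 80, -40, 50],
  [0, -0.698, 0, 20, 110, -30, 50],
  [0, -0.698, -0.008, 22, 140, -28, 50],
  [0, -0.698, -0.008, 22, 164, -28, 50],
  [0, -0.698, -0.008, 22, 164, -28, 50],
  [0, -0.698, -0.008, 22, 164, -28, 50],
  [0, -0.698, -0.008, 22, 164, -28, 50],
])

```text
t: 15.12
eef_pos: [0.5497, 0.1527, 0.2323]
tool_rot: [0.341, 0.049, 0.938, -0.02]
contact_force: [0.8, -0.1, -1.2]
gripper_width: 0.709
grasp_force: 76.3
```

Run:
```python
from pl import *
from ez import *
tp,tr,o,ps=see();save(ps["scene"],"s5.png");save(ps["wrist"],"w5.png")
g=np.load("grip.npz");top=tp+tr.apply(g["t"]);Rp=tr*R.from_quat(g["q"])
print("pred top",top,"foot",top-Rp.apply([.15,0,0]))
for th in ("plate_foot","plate_top"):
    if th in o:
        print(th,"in tool",tr.inv().apply(o[th][0]-tp))
P,Q=target(top,Rp,tp,tr,.04,.003);row(P,Q)
a=cv2.resize(cv2.imread("pics/s5.png")[120:270,130:280],(480,480),interpolation=cv2.INTER_CUBIC)
b=cv2.imread("pics/w5.png")[0:300,100:400];b=cv2.resize(b,(480,480));cv2.imwrite("pics/v5.png",cv2.resize(np.hstack([a,b]),(800,400)))
```

```text
[0.5497 0.1527 0.2323] 15.125 [ 0.817  -0.0723 -1.241 ] 0.7092812332593147
plate_foot top [212.3 213.4] 0.72
plate_foot wrist [251.4  34.6] 0.8
plate_foot [0.483  0.1606 0.1374] [np.float64(0.0018505311383017707), np.float64(0.0018505311383017864)]
plate_top scene [188.2 125.5] 0.82
plate_top top [203.8 183.4] 0.62
plate_top wrist [248.9 294.7] 0.93
plate_top [0.538  0.1586 0.2656] [np.float64(0.0006758172039807543), np.float64(0.006497274982100613), np.float64(0.0063748016781021875)]
pred top [0.541  0.1546 0.2615] foot [0.4851 0.1602 0.1224]
plate_foot in tool [0.1124 0.0011 0.0296]
plate_top in tool [-0.0121  0.0045 -0.0334]
row [-0.003, 0.001, 0.0] [20.1, 1.8, 61.9] rows>=1.0
```

View pics/v5.png

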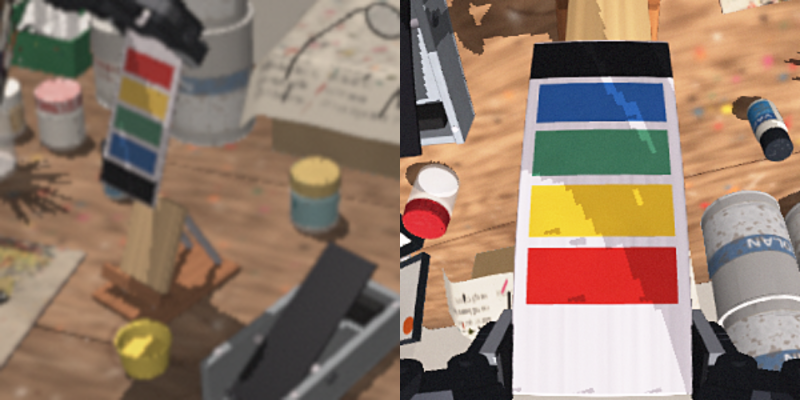

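The scene panel shows the plate hanging, black end down, over the easel. The wrist panel shows the painted face corners at (535,42), (668,42), (513,393) and (692,395). I'll fit the plate's in-hand pose from those.

Run:
```python
from ez import *
tp,tr,s=pose();w=bot.read_camera("wrist");K=w["camera_matrix"];T=w["tool_from_camera"]
px=np.array([(201.25,31.5),(301,31.5),(184.75,294.75),(319,296.25)])
hsv=cv2.cvtColor(w["pixels"],cv2.COLOR_RGB2GRAY);cv2.cornerSubPix(hsv,(c:=px.astype(np.float32).reshape(-1,1,2)),(4,4),(-1,-1),(3,50,.01));print(c.reshape(-1,2))
# image right = tool +y = plate +y
obj=np.array([(-75,-31,5),(-75,31,5),(75,-31,5),(75,31,5)],float)/1000
for q in(px,c.reshape(-1,2)):
    m=(q-K[:2,2])/K[0,0];th=np.linalg.norm(m,axis=1,keepdims=True);n=m/th*np.tan(th)
    ok,rv,tv=cv2.solvePnP(obj,n.reshape(-1,1,2),np.eye(3),None)
    pr=cv2.projectPoints(obj,rv,tv,np.eye(3),None)[0].reshape(-1,2);print("err px",np.abs(pr-n).max()*297)
    Rp=tr*R.from_matrix(T[:3,:3]@R.from_rotvec(rv.ravel()).as_matrix());org=tp+tr.apply(T[:3,:3]@tv.ravel()+T[:3,3])
    M=Rp.as_matrix();top=org+M@[.075,0,0];print("top",top,"foot",org-M@[.075,0,0],"tilt",np.degrees(np.arcsin(M[2,0])),"yaw",np.degrees(np.arctan2(M[1,0],M[0,0])))
    print(M)
    np.savez("grip.npz",t=tr.inv().apply(top-tp),q=(tr.inv()*Rp).as_quat())
    P,Q=target(top,Rp,tp,tr,.03,.003);row(P,Q);P,Q=target(top,Rp,tp,tr,.0,.003);row(P,Q)
```

```text
[[200.0953  32.5357]
 [300.5691  31.7366]
 [184.4877 296.3799]
 [317.8303 295.5893]]
err px 1.0502560685115536
top [0.5439 0.1535 0.263 ] foot [0.4895 0.1587 0.1233] tilt 68.63285205687096 yaw -5.4750709263160235
[[ 0.3627  0.1021 -0.9263]
 [-0.0348  0.9948  0.0961]
 [ 0.9313 -0.0026  0.3643]]
row [-0.0, 0.011, 0.004] [32.3, 3.0, 65.6] rows>=1.2
row [-0.0, 0.011, 0.004] [58.8, 3.1, 79.7] rows>=1.6
err px 0.37095347891892005
top [0.5449 0.1531 0.263 ] foot [0.4896 0.158  0.1236] tilt 68.28352155760047 yaw -5.036270749773025
[[ 0.3686  0.0995 -0.9243]
 [-0.0325  0.995   0.0941]
 [ 0.929  -0.0047  0.37  ]]
row [-0.0, 0.005, 0.007] [33.0, 3.3, 65.0] rows>=1.2
row [-0.0, 0.005, 0.007] [59.4, 3.4, 79.1] rows>=1.6
```

Emit:
jog_arm([
  [0, 0.005, 0.007, 15, 1, 30, 50],
  [0, 0.005, 0.007, 33, 3, 65, 50],
  [0, 0.005, 0.007, 33, 3, 65, 50],
  [0, 0.005, 0.007, 33, 3, 65, 50],
])

```text
t: 16.12
eef_pos: [0.5666, 0.1544, 0.1621]
tool_rot: [0.339, 0.052, 0.939, -0.018]
contact_force: [-0.0, -0.6, -0.9]
gripper_width: 0.703
grasp_force: 76.6
```

Run:
```python
from ez import *
tp,tr,s=pose();g=np.load("grip.npz");top=tp+tr.apply(g["t"]);Rp=tr*R.from_quat(g["q"])
foot=top-Rp.apply([.15,0,0]);print(s["t"],tp,s["contact_force"],"foot rel (slope,y,off)",pframe(ya,np.radians(68)).inv().apply(foot-LED))
n=pframe(ya,np.radians(68));print("into board, tool axes",tr.inv().apply(n.apply([0,0,-1])),"down slope",tr.inv().apply(n.apply([-1,0,0])))
w=bot.read_camera("scene");save(w,"s6.png")
im=cv2.imread("pics/s6.png")[130:260,140:250];cv2.imwrite("pics/s6c.png",cv2.resize(im,None,fx=4.5,fy=4.5,interpolation=cv2.INTER_CUBIC))
```

```text
16.125 [0.5666 0.1544 0.1621] [-0.0082 -0.6131 -0.9023] foot rel (slope,y,off) [ 0.0307 -0.0003  0.0031]
into board, tool axes [-0.4735  0.0053  0.8808] down slope [ 0.8808 -0.0036  0.4735]
```

View pics/s6c.png

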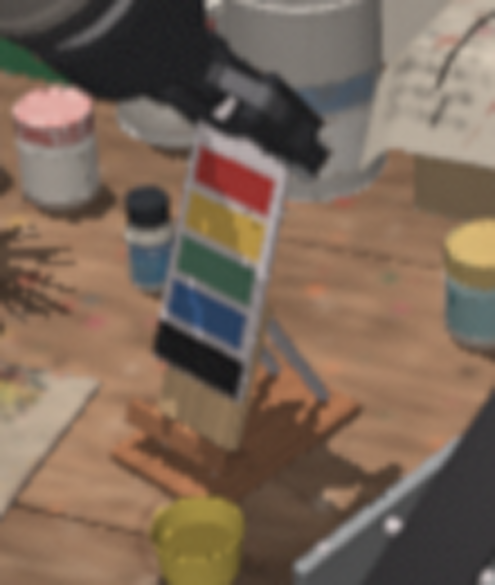

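The crop shows the plate close in front of the board, with its black end at (200,355) above the ledge. I'll feel for the board.

Emit:
jog_arm([
  [0, 0, 0, -0.5, 0, 0.9, 50],
  [0, 0, 0, -1, 0, 1.8, 50],
  [0, 0, 0, -1.4, 0, 2.6, 50],
  [0, 0, 0, -1.4, 0, 2.6, 50],
])

```text
t: 16.68
eef_pos: [0.5691, 0.1542, 0.1603]
tool_rot: [0.339, 0.052, 0.939, -0.018]
contact_force: [-1.0, -0.4, -0.2]
gripper_width: 0.705
grasp_force: 76.6
```

Emit:
jog_arm([
  [0, 0, 0, -0.5, 0, 0.9, 50],
  [0, 0, 0, -1, 0, 1.8, 50],
  [0, 0, 0, -1, 0, 1.8, 50],
])

```text
t: 17.05
eef_pos: [0.571, 0.154, 0.1594]
tool_rot: [0.339, 0.052, 0.939, -0.018]
contact_force: [-1.5, 0.1, 0.4]
gripper_width: 0.709
grasp_force: 76.5
```

Emit:
jog_arm([
  [0, 0, 0, -0.5, 0, 0.9, 50],
  [0, 0, 0, -0.7, 0, 1.3, 50],
  [0, 0, 0, -0.7, 0, 1.3, 50],
])

```text
t: 17.42
eef_pos: [0.5723, 0.1539, 0.1588]
tool_rot: [0.339, 0.052, 0.939, -0.018]
contact_force: [-1.8, 1.0, 0.8]
gripper_width: 0.707
grasp_force: 76.4
```

Emit:
jog_arm([
  [0, 0, 0, 6.5, 0, 2.7, 50],
  [0, 0, 0, 13, 0, 6, 50],
  [0, 0, 0, 18, 0, 8.8, 50],
  [0, 0, 0, 21, 0, 10.5, 50],
  [0, 0, 0, 21, 0, 10.5, 50],
])

```text
t: 18.05
eef_pos: [0.5625, 0.1549, 0.1369]
tool_rot: [0.339, 0.052, 0.939, -0.018]
contact_force: [-1.3, -0.3, -2.3]
gripper_width: 0.704
grasp_force: 76.4
```

Emit:
jog_arm([
  [0, 0, 0, 0.9, 0, 0.5, 50],
  [0, 0, 0, 1.8, 0, 1, 50],
  [0, 0, 0, 2.6, 0, 1.4, 50],
  [0, 0, 0, 2.6, 0, 1.4, 50],
])

```text
t: 18.55
eef_pos: [0.5618, 0.1551, 0.1346]
tool_rot: [0.339, 0.052, 0.939, -0.018]
contact_force: [-0.6, 0.5, -0.1]
gripper_width: 0.705
grasp_force: 76.5
```

Emit:
jog_arm([
  [0, 0, 0, 0.9, 0, 0.5, 50],
  [0, 0, 0, 1.8, 0, 1, 50],
  [0, 0, 0, 2.6, 0, 1.4, 50],
  [0, 0, 0, 2.6, 0, 1.4, 50],
])

```text
t: 19.05
eef_pos: [0.5615, 0.1552, 0.1325]
tool_rot: [0.34, 0.053, 0.939, -0.018]
contact_force: [-0.3, 0.6, 5.2]
gripper_width: 0.704
grasp_force: 76.6
```

Run:
```python
from ez import *
tp,tr,s=pose();g=np.load("grip.npz");top=tp+tr.apply(g["t"]);Rp=tr*R.from_quat(g["q"])
foot=top-Rp.apply([.15,0,0]);print(s["contact_force"],s["torque"],"foot rel (slope,y,off)",pframe(ya,np.radians(68)).inv().apply(foot-LED))
```

```text
[-0.2877  0.5875  5.2225] [-0.0136  0.4733 -0.0259] foot rel (slope,y,off) [ 0.0013  0.0001 -0.0033]
```

Emit:
jog_arm([
  [0, 0, 0, 0, 0, 0, 63],
  [0, 0, 0, 0, 0, 0, 70],
  [0, 0, 0, 0, 0, 0, 80],
  [0, 0, 0, 0, 0, 0, 85],
  [0, 0, 0, 0, 0, 0, 85],
  [0, 0, 0, 0, 0, -20, 85],
  [0, 0, 0, 0, 0, -60, 85],
  [0, 0, 0, 0, 0, -90, 85],
  [0, 0, 0, 0, 0, -90, 85],
  [0, 0, 0, 0, 0, -90, 85],
])

```text
t: 20.3
eef_pos: [0.5039, 0.1614, 0.2009]
tool_rot: [0.339, 0.052, 0.939, -0.018]
contact_force: [-0.9, 0.2, 0.6]
gripper_width: 0.996
grasp_force: 0.0
```

Run:
```python
from pl import *
from ez import *
tp,tr,o,ps=see()
if len(o)==2:
    d=o["plate_top"][0]-o["plate_foot"][0];print(np.linalg.norm(d),np.degrees(np.arcsin(d[2]/np.linalg.norm(d))),np.degrees(np.arctan2(d[1],d[0])))
# white end corners in wrist, and patches
im=ps["wrist"]["pixels"];save(ps["wrist"],"w7.png")
```

```text
[0.5039 0.1614 0.2009] 20.3 [-0.9242  0.1965  0.6033] 0.9962202031215951
plate_foot scene [183.9 222.2] 0.94
plate_foot top [215.6 215.5] 0.7
plate_foot wrist [249.9  55.9] 0.57
plate_foot [0.4928 0.1612 0.0347] [np.float64(0.007718246781430458), np.float64(0.006269260675941701), np.float64(0.002319565244797373)]
plate_top scene [192.1 162.6] 0.96
plate_top top [210.  185.2] 0.91
plate_top wrist [252.9 226.6] 0.85
plate_top [0.5505 0.1615 0.1683] [np.float64(0.0021032576814438374), np.float64(0.003746003746207173), np.float64(0.004810793354857628)]
0.14549109786925155 66.63744791494973 0.2979490433624491
```

Run:
```python
from ez import *
tp,tr,s=pose();w=bot.read_camera("wrist");K=w["camera_matrix"];T=w["tool_from_camera"]
Rp=pframe(ya,np.radians(68));foot=np.array([.5002,.161,.0245])
obj=np.array([(-75,-31,5),(-75,31,5),(75,-31,5),(75,31,5)],float)/1000
Pw=foot+Rp.apply(obj+[.075,0,0])
c=(tr.inv().apply(Pw-tp)-T[:3,3])@T[:3,:3]
th=np.arctan2(np.linalg.norm(c[:,:2],axis=1),c[:,2]);px=K[:2,2]+K[0,0]*(th/np.linalg.norm(c[:,:2],axis=1))[:,None]*c[:,:2]
print(px)
g=cv2.cvtColor(w["pixels"],cv2.COLOR_RGB2GRAY)
for win in(5,7):
    q=px.astype(np.float32).reshape(-1,1,2).copy();cv2.cornerSubPix(g,q,(win,win),(-1,-1),(3,60,.01));q=q.reshape(-1,2);print(q)
    m=(q-K[:2,2])/K[0,0];t=np.linalg.norm(m,axis=1,keepdims=True);n=m/t*np.tan(t)
    ok,rv,tv=cv2.solvePnP(obj,n.reshape(-1,1,2).astype(float),np.eye(3),None)
    pr=cv2.projectPoints(obj,rv,tv,np.eye(3),None)[0].reshape(-1,2);print("err px",np.abs(pr-n).max()*297)
    M=(tr*R.from_matrix(T[:3,:3]@R.from_rotvec(rv.ravel()).as_matrix())).as_matrix();org=tp+tr.apply(T[:3,:3]@tv.ravel()+T[:3,3])
    print("top",org+M@[.075,0,0],"foot",org-M@[.075,0,0],"tilt",np.degrees(np.arcsin(M[2,0])),"yaw",np.degrees(np.arctan2(M[1,0],M[0,0])))
# white-column check: brightness profile down the middle and across
print(g[200:245:2,251].tolist()); print(g[215,190:320:4].tolist())
```

```text
[[216.7722  57.6441]
 [285.454   57.2461]
 [209.4839 226.0812]
 [293.9088 225.7757]]
[[216.7722  57.6441]
 [285.9034  55.2972]
 [209.7503 225.0478]
 [294.5182 221.5958]]
err px 1.2256059493493874
top [0.5535 0.1559 0.1629] foot [0.5001 0.1611 0.0229] tilt 69.01887099990034 yaw -5.566849029370526
[[216.7722  57.6441]
 [286.3899  55.3197]
 [209.7024 225.1409]
 [294.5164 221.9144]]
err px 1.213425121111665
top [0.5534 0.1559 0.1632] foot [0.4999 0.1614 0.0232] tilt 68.99772903492087 yaw -5.836190383188817
[239, 237, 240, 238, 240, 240, 240, 239, 240, 240, 239, 236, 255, 99, 109, 219, 231, 230, 232, 232, 233, 232, 215]
[106, 116, 116, 116, 118, 221, 241, 238, 241, 238, 239, 237, 240, 242, 240, 239, 240, 240, 242, 241, 245, 241, 241, 241, 239, 242, 177, 103, 243, 234, 128, 147, 148]
```

Run:
```python
from ez import *
tp,tr,s=pose();print(s["q"])
Rp=pframe(ya,np.radians(68));xp,yp,n=Rp.as_matrix().T
top=np.array([.555,.156,.163]);tcp=top-.041*xp+.0025*n
for sg in(1,-1):
    f=frame(-xp,sg*n);print(sg,tcp);row(tcp+.14*xp,f)
    # sequential: vertical first
    f0=frame([0,0,-1],[0.1,1,0]);row([.56,.156,.32],f0)
```

```text
[-1.0378  0.0918  0.3225  2.4015  1.2843  0.4848 -0.392 ]
1 [0.5374 0.1578 0.1259]
row [-0.839, 0.839, -1.41] [-101.5, 0.8, 13.0] rows>=9.9
row [-0.003, 0.693, -0.011] [-119.6, 1.2, -55.5] rows>=3.7
-1 [0.5374 0.1578 0.1259]
row [0.838, 0.837, 1.397] [-101.5, 0.8, 13.0] rows>=9.8
row [-0.003, 0.693, -0.011] [-119.6, 1.2, -55.5] rows>=3.7
```

Emit:
jog_arm([
  [0, 0.18, 0, -25, 0, -20, 85],
  [0, 0.36, 0, -60, 0, -45, 85],
  [0, 0.54, 0, -100, 0, -60, 85],
  [0, 0.69, 0, -120, 1, -55, 85],
  [0, 0.69, 0, -120, 1, -55, 85],
  [0, 0.69, 0, -120, 1, -55, 85],
])

```text
t: 21.55
eef_pos: [0.562, 0.1579, 0.3231]
tool_rot: [0.007, 0.054, 0.999, 0.002]
contact_force: [0.1, -0.7, -1.1]
gripper_width: 0.992
grasp_force: 0.0
```

Run:
```python
from ez import *
tp,tr,s=pose();print(s["t"],tp,s["q"])
Rp=pframe(ya,np.radians(68));xp,yp,n=Rp.as_matrix().T
top=np.array([.555,.156,.163]);tcp=top-.041*xp+.0025*n
row([.60,.152,.30],frame([0,0,-1],-n));row(tcp+.13*xp,frame(-xp,-n))
```

```text
21.55 [0.562  0.1579 0.3231] [-0.7093  0.2507  0.4046  1.6979 -0.1045  1.1993  1.1828]
row [0.015, 0.006, 1.567] [-38.1, -1.9, 23.7] rows>=8.4
row [0.317, 0.307, 1.546] [-23.2, -2.9, 77.0] rows>=8.6
```

Emit:
jog_arm([
  [0, 0, 0.18, -5, 0, 0, 85],
  [0, 0, 0.36, -10, 0, 0, 85],
  [0, 0, 0.54, -20, 0, 5, 85],
  [0, 0, 0.72, -30, 0, 10, 85],
  [0, 0, 0.9, -38, -2, 20, 85],
  [0, 0, 1.08, -38, -2, 24, 85],
  [0, 0, 1.26, -38, -2, 24, 85],
  [0, 0, 1.44, -38, -2, 24, 85],
  [0.015, 0.006, 1.567, -38, -2, 24, 85],
  [0.015, 0.006, 1.567, -38, -2, 24, 85],
])

```text
t: 22.8
eef_pos: [0.5984, 0.1498, 0.2963]
tool_rot: [0.003, 0.744, 0.668, -0.002]
contact_force: [-0.0, -0.4, 0.0]
gripper_width: 0.994
grasp_force: 0.0
```

Emit:
jog_arm([
  [0, 0, 0, 0, 0, 0, 85],
  [0, 0, 0, 0, 0, 0, 85],
])

```text
t: 23.05
eef_pos: [0.5983, 0.1494, 0.2967]
tool_rot: [0.003, 0.744, 0.668, -0.002]
contact_force: [-0.1, -0.8, 0.1]
gripper_width: 0.999
grasp_force: 0.0
```

Run:
```python
from ez import *
tp,tr,s=pose();print(s["t"],tp,s["q"])
Rp=pframe(ya,np.radians(68));xp,yp,n=Rp.as_matrix().T
top=np.array([.555,.156,.163]);tcp=top-.041*xp+.0025*n
row(tcp+.12*xp,frame(-xp,-n))
```

```text
23.05 [0.5983 0.1494 0.2967] [-0.8661  0.384   0.6985  1.6582 -0.2552  1.1951 -0.2164]
row [0.386, 0.005, -0.004] [2.3, -16.6, 59.5] rows>=2.1
```

Emit:
jog_arm([
  [0.18, 0, 0, 1, -8, 20, 85],
  [0.36, 0, 0, 2, -17, 45, 85],
  [0.386, 0.005, -0.004, 2, -17, 59, 85],
  [0.386, 0.005, -0.004, 2, -17, 59, 85],
  [0.386, 0.005, -0.004, 2, -17, 59, 85],
])

```text
t: 23.68
eef_pos: [0.582, 0.1531, 0.2393]
tool_rot: [-0.141, 0.73, 0.657, -0.126]
contact_force: [0.3, 0.3, -0.3]
gripper_width: 0.996
grasp_force: 0.0
```

Run:
```python
from ez import *
tp,tr,s=pose();print(s["t"],tp,s["q"])
Rp=pframe(ya,np.radians(68));xp,yp,n=Rp.as_matrix().T
top=np.array([.555,.156,.163]);tcp=top-.041*xp+.0025*n
row(tcp,frame(-xp,-n))
w=bot.read_camera("wrist")
for th in("plate_top","plate_foot"):
    for d in bot.tip_of(th,w)[:1]:
        o,v=wray(w,d["xy"],tp,tr);q=o+v*((top if th=="plate_top" else top-.15*xp)-o)@v if False else o+v*(((top if th=="plate_top" else top-.15*xp)-o)@v);print(th,d["score"],q,q-(top if th=="plate_top" else top-.15*xp))
```

```text
23.675 [0.582  0.1531 0.2393] [-0.6734  0.6267  0.6168  1.4881 -0.4168  1.5278 -0.0861]
row [0.003, -0.001, -0.0] [-0.1, 0.5, 121.9] rows>=2.0
plate_top 0.85 [0.5527 0.1544 0.1644] [-0.0023 -0.0016  0.0014]
```

Emit:
jog_arm([
  [0, 0, 0, 0, 0, 40, 85],
  [0, 0, 0, 0, 0, 80, 85],
  [0, 0, 0, 0, 0, 110, 85],
  [0, 0, 0, 0, 0, 121, 60],
  [0, 0, 0, 0, 0, 121, 30],
  [0, 0, 0, 0, 0, 121, 15],
  [0, 0, 0, 0, 0, 121, 8],
  [0, 0, 0, 0, 0, 121, 3],
], grip_force=60)

```text
t: 24.82
eef_pos: [0.5359, 0.1579, 0.127]
tool_rot: [-0.143, 0.73, 0.656, -0.129]
contact_force: [-3.8, -0.7, 11.1]
gripper_width: 0.047
grasp_force: 59.2
```

Emit:
jog_arm([
  [0, 0, 0, 0, 0, 0, 0],
  [0, 0, 0, 0, 0, 0, 0],
  [0, 0, 0, 0, 0, 0, 0],
])

```text
t: 25.2
eef_pos: [0.536, 0.1579, 0.1271]
tool_rot: [-0.143, 0.729, 0.656, -0.128]
contact_force: [-5.4, -0.4, 9.3]
gripper_width: 0.052
grasp_force: 58.9
```

Emit:
jog_arm([
  [0, 0, 0, 0, -1, -15, 0],
  [0, 0, 0, 0, -2, -40, 0],
  [0, 0, 0, 0, -3, -80, 0],
  [0, 0, 0, 0, -3, -120, 0],
  [0, 0, 0, 0, -3, -140, 0],
  [0, 0, 0, 0, -3, -140, 0],
  [0, 0, 0, 0, -3, -140, 0],
])

```text
t: 26.08
eef_pos: [0.5856, 0.1526, 0.2556]
tool_rot: [-0.142, 0.73, 0.656, -0.128]
contact_force: [-1.0, 0.2, -2.5]
gripper_width: 0.051
grasp_force: 58.4
```

Run:
```python
from ez import *
tp,tr,s=pose();print(s["t"],tp,s["q"],s["gripper_width"])
t=np.radians(.75);f=frame([0,0,-1],[np.cos(t),np.sin(t),0])
row([.53,-.249,.26],f);row([.53,-.05,.28],f)
```

```text
26.075 [0.5856 0.1526 0.2556] [-0.6692  0.6221  0.6209  1.4581 -0.4119  1.5653 -0.0929] 0.05105055867482854
row [-0.385, -0.022, -0.117] [-405.2, -13.5, 1.1] rows>=6.5
row [-0.385, -0.022, -0.117] [-207.4, -40.5, -9.7] rows>=3.4
```

Emit:
jog_arm([
  [-0.15, 0, -0.03, -50, -20, -5, 0],
  [-0.3, -0.01, -0.07, -100, -35, -8, 0],
  [-0.385, -0.022, -0.117, -160, -40, -10, 0],
  [-0.385, -0.022, -0.117, -207, -40, -10, 0],
  [-0.385, -0.022, -0.117, -260, -30, -8, 0],
  [-0.385, -0.022, -0.117, -310, -20, -4, 0],
  [-0.385, -0.022, -0.117, -360, -14, 0, 0],
  [-0.385, -0.022, -0.117, -405, -13, 1, 0],
  [-0.385, -0.022, -0.117, -405, -13, 1, 0],
  [-0.385, -0.022, -0.117, -405, -13, 1, 0],
])

```text
t: 27.32
eef_pos: [0.5305, -0.2478, 0.2595]
tool_rot: [-0.001, 0.703, 0.712, 0.0]
contact_force: [-0.7, 0.8, -2.2]
gripper_width: 0.05
grasp_force: 59.5
```

Emit:
jog_arm([
  [0, 0, 0, 0, 0, 0, 0],
  [0, 0, 0, 0, 0, 0, 0],
  [0, 0, 0, 0, 0, 0, 0],
])

```text
t: 27.7
eef_pos: [0.5313, -0.2482, 0.2606]
tool_rot: [0.0, 0.702, 0.712, 0.0]
contact_force: [-0.1, -0.1, -1.8]
gripper_width: 0.048
grasp_force: 59.5
```

Run:
```python
from pl import *
tp,tr,o,ps=see();print(tr.as_matrix(),pose()[2]["q"])
for th,z in [("rack_slot",.006),("rack",0)]:
    rs=[]
    for c in ps:
        for d in bot.tip_of(th,ps[c])[:1]:
            a,v=wray(ps[c],d["xy"],tp,tr) if c=="wrist" else ray(ps[c],d["xy"]);rs.append((a,v));print(th,c,d["xy"],d["score"],a+v*(z-a[2])/v[2])
t=np.radians(.75);f=frame([0,0,-1],[np.cos(t),np.sin(t),0])
row([.53,-.249,.26],f);save(ps["wrist"],"w9.png");save(ps["top"],"t9.png")
```

```text
[ 0.5313 -0.2482  0.2606] 27.7 [-0.1288 -0.1231 -1.7661] 0.048349294104341294
plate_foot scene [363.2 237.9] 0.8
plate_foot top [369.4 193.2] 0.67
plate_foot [ 0.528  -0.2458  0.1576] [np.float64(0.0017441903415227195), np.float64(0.0017441903415228357)]
plate_top scene [379.5 169.4] 0.62
plate_top top [386.3 175.8] 0.75
plate_top wrist [255.4 285.2] 0.93
plate_top [ 0.5378 -0.2459  0.3012] [np.float64(0.0023707708742829806), np.float64(0.006148231317498459), np.float64(0.00514132427411039)]
[[-0.0139  0.9999  0.001 ]
 [ 0.9999  0.0139  0.0004]
 [ 0.0004  0.001  -1.    ]] [-0.2693  0.3784  0.7899  1.7795 -0.2984  1.1068  0.6332]
rack_slot scene [351.8, 293.0] 0.75 [ 0.5363 -0.2458  0.006 ]
rack_slot top [352.7, 202.0] 0.59 [ 0.5257 -0.2376  0.006 ]
rack_slot wrist [251.3, 160.1] 0.66 [ 0.5318 -0.2472  0.006 ]
rack scene [353.0, 296.5] 0.98 [ 0.5345 -0.2501  0.    ]
rack top [354.4, 199.2] 0.8 [ 0.5349 -0.2447  0.    ]
rack wrist [249.1, 159.7] 0.88 [ 0.5288 -0.2477  0.    ]
row [0.001, -0.0, -0.0] [-0.1, -1.0, 0.6] rows>=0.0
```

Emit:
jog_arm([
  [0, 0, 0, 0, -0.5, 30, 0],
  [0, 0, 0, 0, -0.5, 60, 0],
  [0, 0, 0, 0, -0.5, 85, 0],
  [0, 0, 0, 0, -0.5, 95, 0],
  [0, 0, 0, 0, -0.5, 98, 0],
  [0, 0, 0, 0, -0.5, 98, 0],
])

```text
t: 29.2
eef_pos: [0.5311, -0.2492, 0.1633]
tool_rot: [0.001, 0.703, 0.712, 0.001]
contact_force: [0.8, 0.2, -1.0]
gripper_width: 0.052
grasp_force: 59.5
```

Emit:
jog_arm([
  [0, 0, 0, 0, 0, 2, 0],
  [0, 0, 0, 0, 0, 5, 0],
  [0, 0, 0, 0, 0, 8, 0],
  [0, 0, 0, 0, 0, 8, 0],
])

```text
t: 29.7
eef_pos: [0.5305, -0.2487, 0.1543]
tool_rot: [0.0, 0.703, 0.712, 0.0]
contact_force: [-0.2, -0.3, -1.3]
gripper_width: 0.05
grasp_force: 59.5
```

Emit:
jog_arm([
  [0, 0, 0, 0, 0, 3, 0],
  [0, 0, 0, 0, 0, 6, 0],
  [0, 0, 0, 0, 0, 10, 0],
  [0, 0, 0, 0, 0, 10, 0],
])

```text
t: 30.2
eef_pos: [0.5305, -0.2487, 0.1441]
tool_rot: [-0.0, 0.703, 0.712, 0.0]
contact_force: [0.1, -0.3, -2.0]
gripper_width: 0.051
grasp_force: 59.5
```

Emit:
jog_arm([
  [0, 0, 0, 0, 0, 4, 0],
  [0, 0, 0, 0, 0, 8, 0],
  [0, 0, 0, 0, 0, 12, 0],
  [0, 0, 0, 0, 0, 15, 0],
  [0, 0, 0, 0, 0, 15, 0],
])

```text
t: 30.82
eef_pos: [0.5306, -0.2488, 0.1293]
tool_rot: [0.0, 0.703, 0.712, 0.0]
contact_force: [0.3, -0.6, -1.8]
gripper_width: 0.049
grasp_force: 59.5
```

Free so far, with the foot about 14 mm above the floor.

Emit:
jog_arm([
  [0, 0, 0, 0, 0, 3, 0],
  [0, 0, 0, 0, 0, 6, 0],
  [0, 0, 0, 0, 0, 9, 0],
  [0, 0, 0, 0, 0, 11, 0],
  [0, 0, 0, 0, 0, 11, 0],
])

```text
t: 31.45
eef_pos: [0.5306, -0.2488, 0.1184]
tool_rot: [0.0, 0.703, 0.712, 0.0]
contact_force: [-1.1, 0.3, -1.8]
gripper_width: 0.05
grasp_force: 59.5
```

Emit:
jog_arm([
  [0, 0, 0, 0, 0, 1, 0],
  [0, 0, 0, 0, 0, 2, 0],
  [0, 0, 0, 0, 0, 2, 0],
])

```text
t: 31.82
eef_pos: [0.5306, -0.2489, 0.1165]
tool_rot: [0.0, 0.703, 0.712, 0.0]
contact_force: [-1.5, -1.3, -1.6]
gripper_width: 0.047
grasp_force: 59.4
```

Emit:
jog_arm([
  [0, 0, 0, 0, 0, 1, 0],
  [0, 0, 0, 0, 0, 2, 0],
  [0, 0, 0, 0, 0, 2, 0],
])

```text
t: 32.2
eef_pos: [0.5311, -0.2492, 0.1164]
tool_rot: [0.0, 0.703, 0.711, 0.001]
contact_force: [-5.5, 4.0, 15.6]
gripper_width: 0.048
grasp_force: 62.0
```

Emit:
jog_arm([
  [0, 0, 0, 0, 0, -1, 6],
  [0, 0, 0, 0, 0, -1, 15],
  [0, 0, 0, 0, 0, -1, 30],
  [0, 0, 0, 0, 0, -1, 45],
  [0, 0, 0, 0, 0, -10, 50],
  [0, 0, 0, 0, 0, -40, 50],
  [0, 0, 0, 0, 0, -90, 50],
  [0, 0, 0, 0, 0, -140, 50],
  [0, 0, 0, 0, 0, -140, 50],
  [0, 0, 0, 0, 0, -140, 50],
])

```text
t: 33.45
eef_pos: [0.5304, -0.2486, 0.2545]
tool_rot: [0.0, 0.703, 0.712, 0.001]
contact_force: [0.0, 0.3, 0.0]
gripper_width: 0.583
grasp_force: 0.0
```

Run:
```python
from pl import *
tp,tr,o,ps=see()
for th in ["cup_yellow","jar_teal","jar_redlid","bottle_blue"]:
    rs=[ray(ps[c],r[0]["xy"]) for c in("scene","top") if (r:=bot.tip_of(th,ps[c]))]
    if len(rs)==2: print(th,tri(rs)[0])
```

```text
[ 0.5304 -0.2486  0.2545] 33.45 [0.05   0.2553 0.0497] 0.5833324514567362
plate_foot top [356.8 202.2] 0.66
plate_top scene [364.9 237.6] 0.61
plate_top top [367.7 191.3] 0.56
plate_top wrist [250.  195.2] 0.57
plate_top [ 0.5316 -0.247   0.1567] [np.float64(0.0025121377502443096), np.float64(0.006377272517273992), np.float64(0.004409535167114543)]
cup_yellow [ 0.5183  0.1858 -0.0996]
jar_teal [0.6753 0.0985 0.0121]
jar_redlid [ 0.6823 -0.0424 -0.0048]
bottle_blue [0.6077 0.2839 0.0062]
```

The plate's top is at z 0.157, so it sits on the slot floor. The cup reading looks wrong, so I'll check the bystanders by pixel before handing in.

Run:
```python
from h import *
for c in("scene","top"):
    b=cv2.cvtColor(bot.read_camera(c)["pixels"],cv2.COLOR_RGB2BGR);a=cv2.imread(f"pics/{c}0.png")
    for nm,uv in {"scene":dict(cup=(184,252),teal=(248,193),red=(295,212),blue=(174,183)),"top":dict(cup=(237,234),teal=(237,149),red=(286,154),blue=(173,174))}[c].items():
        x,y=uv;T=a[y-9:y+10,x-9:x+10];S=b[y-25:y+26,x-25:x+26]
        m=cv2.matchTemplate(S,T,cv2.TM_CCOEFF_NORMED);_,v,_,l=cv2.minMaxLoc(m);print(c,nm,round(v,2),l[0]-16,l[1]-16)
```

```text
scene cup 1.0 0 0
scene teal 1.0 0 0
scene red 1.0 0 0
scene blue 1.0 0 0
top cup 1.0 0 0
top teal 1.0 0 0
top red 1.0 0 0
top blue 1.0 0 0
```

```bash
python3 -c "
from station import bot
print(bot.hand_in())"
```

```text
the job is handed in; nothing more can be done
None
```

The job is done and handed in at about 33 s: the plate was tipped up, set on the easel, then lowered to the floor of the rack's middle slot and released, and the four bystanders did not move.

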